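# Set the coffee grinder to the red recipe dot and start it

### The arm

A 6-joint arm with a two-finger parallel gripper is mounted at the origin on the work surface. World frame = base frame: x ahead of the robot, y to its left, z up, the work surface at z = 0. Lengths are in m, angles in rad, forces in N, time in s.
With the tool pointing down it reaches from about 0.35 to 0.85 m from the base axis. Payload 8.1 kg.
Tool frame: the origin (TCP) lies on the centre line of the jaws, within the pads' length; the fingertips stand 19 mm ahead of it and the grasp point (between the pads) is the TCP; z points along the fingers, y is the line along which they close (so a half turn about z gives the same grasp; the last joint's range is limited). The gripper opens to 85 mm and grips with 20 to 120 N. Pads are 22 mm wide; open, the fingers measure 114 mm over their backs; the gripper's body (76 mm by 85 mm) begins 54 mm behind the grasp point. The pads swing forward as they close: fully open they stand 13 mm farther back than shut.
Start: joints at [-1.337, 0.13, 1.488, -0, 1.523, -0.085], TCP at [0.188, -0.57, 0.226] pointing down, gripper open.
Joint ranges: [-2.96, 2.96], [-0.89, 2.26], [0.02, 2.5], [-1.34, 4.48], [0, 2.73], [-2.66, 2.66]. Speed limits (rad/s): [2.39, 2.39, 2.79, 3.14, 3.14, 3.14].

### API

Orientations are given as a rotation vector (axis times angle).
In Python, from bench import readout, cams, ticket, nets gives the robot as it stands.
- The arm moves only by the shell command python3 -m creep 'ROWS' [FORCE]. ROWS is JSON, a list of rows, each a list of 5 numbers: the shift along the tool's x, y, z in mm, then the turn about the tool's z in degrees, then the opening, from 0 (shut) to 1 (fully open). A call has exactly 10 rows; each row shifts and turns the commanded pose from where the row before left it, along the tool's axes as they then stand; what a row does not reach is not made up. A row lasts 1/10 s, in which the tool goes at most 50 mm and 8.59 degrees, less where a joint would pass 70% of its speed; a pose out of reach is approached as far as the arm can. A call is refused whole if a number of a shift passes 50 or a number of a turn 8.59, either way. A call with a gripper value outside its range is refused whole. The fingers move at their own pace and stop on an object; FORCE is the grip in N (left out, the last holds). Time passes only in rows, so rows that do not move let the fingers close, or fill a call up. It gives the time, the measured TCP pose, the force, the opening and the grip force at its end, in the units of the state.
- readout.read_state(): the state, without advancing time (a new reading comes with each control period).
- cams.camera(name): name is "scene" or "top" or "wrist"; returns the picture (400x640x3 uint8, blue, green, red); there is no depth.
- cams.camera_info(name): a dict with "intrinsics" (3x3 intrinsics, pixels), "rvec" (rotation vector, rad) and "tvec" (3), from world to camera coordinates, as OpenCV has them. Camera axes: x right, y down, z forward; pixel columns grow to the right and rows downward; lengths in m; the calibration is good to about 2 mm. A picture is of the moment at which its call begins: read the wrist's pose just before it. camera_info takes no time and is no camera call; for the wrist camera it gives the pose at the moment of the call.
- ticket.hand_in(): hands the job in; it is judged then, once.
Trained networks look in the newest picture that a camera, given by its name, has taken for a name from the list of things; names that differ only in an ending like _2 or _b are one class to them, and where a whole thing is asked for, a point or a joint stands for the part that bears it (a point fixed in the world has none). Each returns a list of dicts, best first, with "score" (0 to 1); they miss things now and then, are a little off and sometimes report something else, mostly with a low value. They report only what shows in the picture. A call takes as long as a camera call.
- nets.silhouettes(camera, target): "mask" (400x640 bool, what is visible of it) and "bbox" ([left, top, width, height] in pixels, round what is visible of it).
- nets.mark_of(camera, target): "uv" ([column, row] in pixels: a listed point, or the origin of a listed thing).
The state is a dict: "time_s": time; "joint_pos": joint angles; "dq": joint speeds; "joint_torque": joint torques, N m; "tool_pos": TCP position; "tool_rot": TCP orientation; "ft_force": force on the tool from outside, world axes, zero at the start; "wrist_torque": the same for the moment, N m; "finger_gap": finger opening in m; "gripper_force": force on a finger pad.
Only numpy, scipy, OpenCV 4.12 (cv2) and the standard library are available. Lean on these libraries where they do the work, as an engineer would, in place of code of your own. Each camera call takes 0.05 s, during which the arm holds its last target. There are 200 camera calls.

### The job

Set the coffee grinder for today's recipe: with the fingertips, push the orange-tipped lever round until its steel rod lies squarely over the red dot on the scale, and only then press the green start button on top of the grinder fully down and let it spring back. Nothing is to be gripped or picked up: leave the wooden lid sitting on the collar, the steel cup under the spout and the other things on the table where they are.

Things in the scene. Friction and masses are not known exactly. Their poses are not given: they have to be found in the camera images.
- grinder: grey single-dose coffee grinder, fixed to the table, 225 mm deep (x), 146 mm wide (y). Origin: centre of its foot, on the table. Its x axis points from the spout side to the rear, z up. Its round head (73 mm radius about the collar axis) and the flat deck end 200 mm above the table; only the collar, lid, lever and button rise above that deck. Collar axis 35 mm in front of the origin (-x of the grinder), button 70 mm behind it (+x).
- collar_axis (a point): point on the vertical axis about which the grind collar turns, at deck height (200 mm above the table). The black collar is 44 mm in radius to 27 mm above the deck, 36 mm in radius to 40 mm above it.
- collar (a joint): angle of the grind collar, rad. 0: lever towards the grinder's spout side (its -x); positive is anticlockwise seen from above, -1.25 to 1.25 between its stops. It turns stiffly (about 0.35 Nm of friction, some 3.5 N at the grip), has no spring, and stays where it is left.
- lever_over_scale (a point): point on the centre line of the lever's steel rod (7 mm thick, radial, level, its centre 14 mm above the deck), 64 mm from the collar axis, so on the same circle as the dots. When the rod is over a dot this point is straight above the dot's centre.
- lever_grip (a point): orange upright grip at the lever's end: 18 mm thick, 36 mm tall (from 4 to 40 mm above the deck), 105 mm from the collar axis, so clear beyond the edge of the head, with open air round and beneath it. The point is its centre line, 22 mm above the deck. Push it sideways, from either side; it is not made to be squeezed or forced (never over 30 N).
- red_dot: red dot, 14 mm across, 2 mm thick, fixed on the aluminium scale plate on the deck, 64 mm from the collar axis; origin at its centre. It can be in any of three places on the scale, at collar angles -0.90, 0.70 or 1.08 rad; a yellow and a blue dot, of no concern, are in the other two.
- start_button (a joint): travel of the green start button, m: 0 up, 0.006 fully down. Pressed straight down; a spring (4 N when fully down) lifts it again.
- start_button_top (a point): centre of the top face of the green start button (24 mm across) in its black housing, on the rear of the deck, facing up.
- dose_lid: loose dark wooden lid, 75 mm across, 22 mm tall with its knob, lying on the collar; its top is 62 mm above the deck. It turns along with the collar. Leave it there.
- dose_cup: loose small steel cup, 56 mm across, 58 mm tall, on the grinder's foot under the spout. Leave it.
- tamper: loose coffee tamper with dark handle, 58 mm across, 92 mm tall, standing. Leave it.
- milk_jug: loose steel milk jug, 84 mm across plus handle, 105 mm tall. Leave it.
- tea_cup: loose lidded paper cup with a green band, 89 mm across, 116 mm tall. Leave it.
- coffee_cup: loose lidded paper cup with a brown band, 89 mm across, 116 mm tall. Leave it.
- bean_jar: loose jar with a steel cap, 90 mm across, 140 mm tall. Leave it.
- brush: loose grinder brush, 150 mm long, lying. Leave it.

How it is judged:
By the outcome, as a careful person would: the job done as asked, in the order asked, and still so for the second after the job is handed in, with the robot touching nothing.
It also fails if it takes over 58 s, if anything falls off the work surface, if the arm or the gripper's body presses on something with over 40 N, if the wrist force passes 120 N, or if a joint passes its speed limit or range.

## Working session

There is one attempt and no reset: what is moved stays moved. The work goes in short steps, Python scripts to look and compute and a shell command to move; the robot and the scene stay as the last step left them, time stands still between calls to the robot, and variables do not carry over. Pictures are saved under pics/ and viewed, at most 10 in all, crops included, and the job is handed in when it is done.

```bash
mkdir -p pics; ls; cat > h.py <<'E'
import numpy as np, cv2
from bench import readout, cams, ticket, nets
def ray(cam,uv):
    i=cams.camera_info(cam);K=np.array(i["intrinsics"],float);R=cv2.Rodrigues(np.array(i["rvec"],float))[0];t=np.array(i["tvec"],float).ravel()
    d=R.T@np.linalg.solve(K,[uv[0],uv[1],1.]);return -R.T@t,d/np.linalg.norm(d)
def atz(cam,uv,z):
    c,d=ray(cam,uv);return c+d*(z-c[2])/d[2]
Z=dict(collar_axis=.2,red_dot=.202,lever_over_scale=.214,lever_grip=.222,start_button_top=.21)
def look(cam,names,save=None):
    im=cams.camera(cam)
    if save: cv2.imwrite("pics/"+save,im)
    for n in names:
        for r in nets.mark_of(cam,n)[:2]:
            print(cam,n,round(r["score"],2),np.round(r["uv"],1),np.round(atz(cam,r["uv"],Z.get(n,.0)),4))
E
python3 - <<'E'
from h import *
look("top",list(Z)+["grinder"],"top.png")
look("scene",list(Z),"scene.png")
s=readout.read_state();print(s["time_s"],s["tool_pos"],s["tool_rot"],s["finger_gap"])
for c in("top","scene","wrist"): print(c,ray(c,(320,200)))
E
```

```text
pics
top collar_axis 0.91 [314.1 182.8] [0.5505 0.0201 0.2   ]
top red_dot 0.36 [332.7 201.4] [ 0.4996 -0.0321  0.202 ]
top lever_over_scale 0.89 [321.5 205.8] [ 0.4852 -0.002   0.214 ]
top lever_grip 0.81 [327.5 218.8] [ 0.4495 -0.019   0.222 ]
top start_button_top 0.62 [310.4 146.7] [0.6499 0.0326 0.21  ]
top grinder 0.6 [313.4 182.3] [0.5882 0.029  0.    ]
scene collar_axis 0.62 [334.3 188. ] [0.5528 0.0156 0.2   ]
scene red_dot 0.22 [327.7 219.1] [ 0.6049 -0.1253  0.202 ]
scene lever_over_scale 0.93 [312.4 178.7] [0.4727 0.0079 0.214 ]
scene lever_grip 0.63 [303.8 179.7] [ 0.4551 -0.0188  0.222 ]
scene start_button_top 0.51 [364.8 190.8] [0.6522 0.0412 0.21  ]
0.65 [ 0.18808104 -0.56978958  0.22582584] [ 3.10170135e+00  4.98630861e-01 -1.13905356e-05] 0.08587839945883803
top (array([ 0.32792581, -0.02066572,  1.43429301]), array([ 0.14039507,  0.01877152, -0.9899176 ]))
scene (array([ 1.02970375, -0.90602158,  1.0992219 ]), array([-0.36845148,  0.6373211 , -0.67680523]))
wrist (array([ 0.25339948, -0.54903119,  0.37425761]), array([-0.25660693, -0.09702135, -0.96163389]))
```

```bash
python3 - <<'E'
import cv2,numpy as np
a=cv2.imread("pics/top.png");b=cv2.imread("pics/scene.png")
c=cv2.resize(a[120:245,240:400],(800,600)[:1]+(600,),interpolation=cv2.INTER_CUBIC) if 0 else cv2.resize(a[130:240,250:390],None,fx=5.4,fy=5.4,interpolation=cv2.INTER_CUBIC)
cv2.imwrite("pics/topc.png",c)
E
```

```text
(no output)
```

View pics/topc.png

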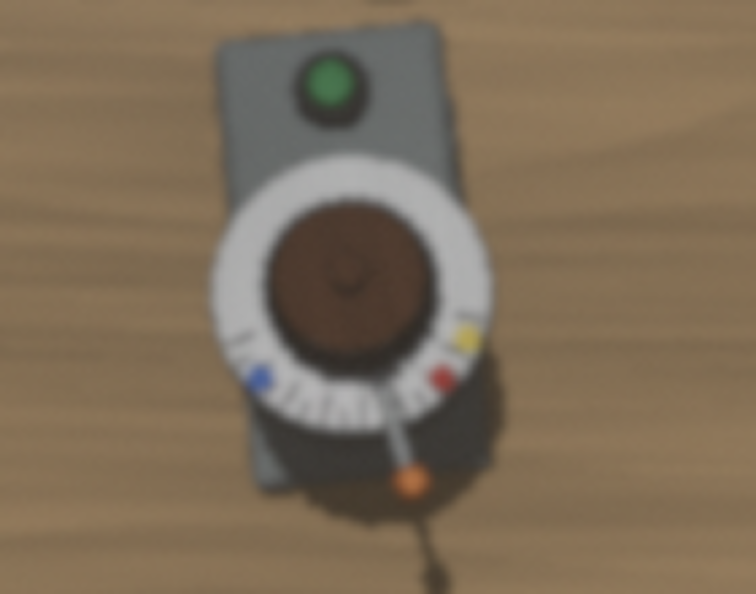

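View pics/scene.png

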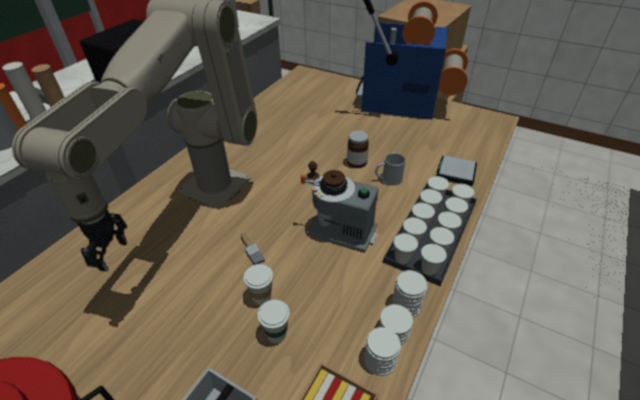

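The top view shows the red dot at crop (443,379), between the blue and yellow dots. That is the 0.70 rad position. The lever is at about 0.24 rad, with its grip at crop (411,480). I'll approach from the +y side of the grip with the gripper shut.

```bash
python3 -m creep '[[26,-30,-8,0,0],[26,-30,-8,0,0],[26,-30,-8,0,0],[26,-30,-8,0,0],[26,-30,-8,0,0],[26,-30,-8,0,0],[26,-30,-8,0,0],[26,-30,-8,0,0],[26,-30,-8,0,0],[26,-30,-8,0,0]]' && python3 -m creep '[[26,-30,0,0,0],[26,-30,0,0,0],[26,-30,0,0,0],[26,-30,0,0,0],[26,-30,0,0,0],[26,-30,0,0,0],[0,0,0,0,0],[0,0,0,0,0],[0,0,0,0,0],[0,0,0,0,0]]'
python3 - <<'E'
from h import *
look("wrist",list(Z),"w1.png")
look("top",list(Z))
s=readout.read_state();print(s["time_s"],s["tool_pos"],s["tool_rot"],s["finger_gap"])
E
```

```text
time_s: 1.65
tool_pos: [0.3412, -0.2019, 0.3064]
tool_rot: [3.101, 0.498, 0.001]
ft_force: [-0.1, 0.3, 0.8]
finger_gap: 0.0
gripper_force: 0.0
time_s: 2.65
tool_pos: [0.4325, 0.0154, 0.3059]
tool_rot: [3.102, 0.496, 0.0]
ft_force: [-0.6, 1.1, 1.3]
finger_gap: -0.0001
gripper_force: 0.0
wrist red_dot 0.66 [391.8 129.1] [ 0.5061 -0.0259  0.202 ]
wrist lever_over_scale 0.95 [356.9 142.2] [ 0.4878 -0.0005  0.214 ]
wrist lever_grip 0.86 [360.  194.8] [ 0.45   -0.0158  0.222 ]
top collar_axis 0.89 [317.6 184.4] [0.5463 0.0104 0.2   ]
top start_button_top 0.54 [316.  143.7] [0.6588 0.0173 0.21  ]
3.25 [0.43266117 0.01643385 0.30577711] [-3.10173518e+00 -4.98639868e-01  4.80575461e-05] 0.00023987989597807922
```

View pics/w1.png

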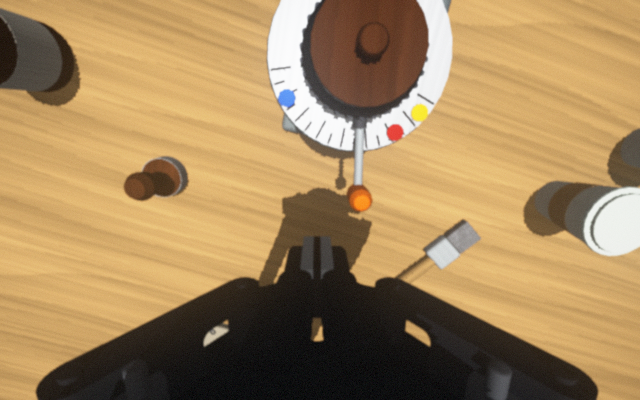

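The wrist view has blue at (287,98), red at (395,132), yellow at (420,113) and the grip at (360,198), with the path behind the grip clear. Next I'll fit the collar axis and yaw from the three dots.

```bash
cat >> h.py <<'E'
from scipy.optimize import least_squares
def cen(im,lo,hi,near,r=14):
    h=cv2.cvtColor(im,cv2.COLOR_BGR2HSV);m=cv2.inRange(h,lo,hi)
    k=np.zeros_like(m);cv2.circle(k,tuple(int(v) for v in near),r,255,-1);m&=k
    M=cv2.moments(m,True);return np.array([M["m10"]/M["m00"],M["m01"]/M["m00"]]),int(M["m00"])
def fit(P):
    A=np.array([.70,1.08,-.90])
    f=lambda q:np.concatenate([q[:2]-.064*np.array([np.cos(a+q[2]),np.sin(a+q[2])])-p[:2] for a,p in zip(A,P)])
    return least_squares(f,[.55,.02,.12],x_scale=.01)
E
python3 - <<'E'
from h import *
im=cv2.imread("pics/w1.png")
u=[cen(im,l,h,n) for l,h,n in(((0,170,120),(6,255,255),(395,132)),((24,120,120),(34,255,255),(420,113)),((100,100,80),(130,255,255),(287,98)))]
print(u)
P=[atz("wrist",x[0],.202) for x in u]
r=fit(P);c=r.x[:2];y=r.x[2];print(r.x,r.fun)
for a,(n,p,z) in {0:("rod",(356.9,142.2),.214),1:("grip",(360,194.8),.222)}.items():
    q=atz("wrist",p,z)[:2]-c;print(n,np.hypot(*q),np.arctan2(-q[1],-q[0])-y)
print("button",c+.105*np.array([np.cos(y),np.sin(y)]))
a=.70+y;print("grip target",c-.105*np.array([np.cos(a),np.sin(a)]))
E
```

```text
[(array([394.71005917, 132.14792899]), 169), (array([419.39351852, 112.43055556]), 216), (array([286.4479638,  97.8959276]), 221)]
[0.54814364 0.01885458 0.12482544] [ 2.82021873e-05 -4.70742818e-05 -5.98688382e-05  1.65601496e-04
  3.16666566e-05 -1.18527211e-04]
rod 0.06306540995116301 0.17337907246305362
grip 0.10377523783634772 0.2096108396055395
button [0.65232668 0.03192724]
grip target [ 0.4768817 -0.0582605]
```

```bash
python3 -m creep '[[5,-0.5,20,0,0],[0,0,20,0,0],[0,0,20,0,0],[0,0,19,0,0],[0,0,0,0,0],[0,3,0,0,0],[0,3,0,0,0],[0,3,0,0,0],[0,2,0,0,0],[0,0,0,0,0]]' && python3 -m creep '[[-0.8,3.7,0,-2,0],[-0.8,3.7,0,-2,0],[-0.8,3.7,0,-2,0],[-0.8,3.7,0,-2,0],[-0.8,3.7,0,-2,0],[-0.8,3.7,0,-2,0],[-0.8,3.7,0,-2,0],[-0.8,3.7,0,-2,0],[-0.8,3.7,0,-2,0],[0,0,0,0,0]]'
python3 - <<'E'
from h import *
look("wrist",["red_dot","lever_over_scale","lever_grip"],"w2.png")
s=readout.read_state();print(s["time_s"],s["tool_pos"],s["tool_rot"],s["ft_force"])
E
```

```text
time_s: 4.25
tool_pos: [0.4411, 0.0077, 0.2273]
tool_rot: [3.102, 0.498, 0.001]
ft_force: [0.3, -1.1, 0.4]
finger_gap: -0.0003
gripper_force: 0.0
time_s: 5.25
tool_pos: [0.4491, -0.0247, 0.2271]
tool_rot: [-2.985, -0.978, -0.001]
ft_force: [0.1, 1.5, 2.2]
finger_gap: -0.0004
gripper_force: 1.2
wrist red_dot 0.83 [376.6 158.3] [ 0.5053 -0.0273  0.202 ]
wrist lever_over_scale 0.67 [354.2 165.5] [ 0.4951 -0.017   0.214 ]
wrist lever_grip 0.63 [348.1 240.4] [ 0.4609 -0.0384  0.222 ]
5.45 [ 0.44909059 -0.02469187  0.22706125] [2.98580034e+00 9.76769734e-01 8.25219540e-04] [-0.34741113  2.37242948  2.87291274]
```

View pics/w2.png

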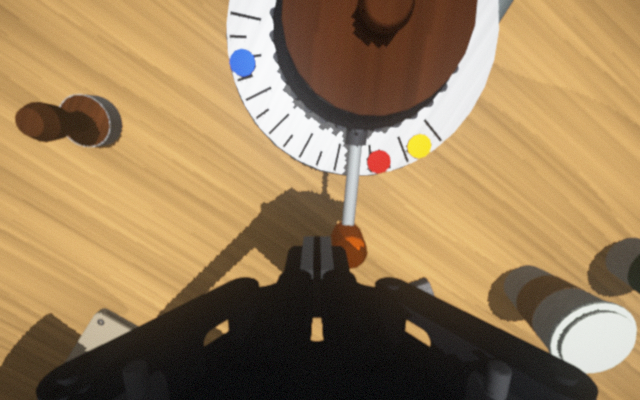

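The rod at (353,170) is still left of the red dot at (377,160): about 0.46 rad now, against 0.70 wanted. I'll push about 11° more and then measure exactly.

```bash
python3 -m creep '[[-0.7,4,0,-2.2,0],[-0.7,4,0,-2.2,0],[-0.7,4,0,-2.2,0],[-0.7,4,0,-2.2,0],[-0.7,4,0,-2.2,0],[0,0,0,0,0],[0,0,0,0,0],[0,0,0,0,0],[0,0,0,0,0],[0,0,0,0,0]]'
cat >> h.py <<'E'
def proj(cam,X):
    i=cams.camera_info(cam);return cv2.projectPoints(np.array(X,float).reshape(-1,3),np.array(i["rvec"],float),np.array(i["tvec"],float),np.array(i["intrinsics"],float),None)[0].reshape(-1,2)
def lever(name,ang=.70):
    """refit axis from red/yellow/blue dots (red,yellow by colour near prediction), polar unwarp at rod height, save"""
    im=cams.camera("wrist");c0=np.array([.54814,.01885]);y0=.12483
    P=lambda a,r,z,c=c0,y=y0:np.stack([c[0]-r*np.cos(a+y),c[1]-r*np.sin(a+y),z+0*a*r],-1)
    pr=proj("wrist",P(np.array([.7,1.08,-.9]),.064,.202))
    D=[];
    for p,l,h in zip(pr,((0,170,110),(24,120,110),(100,100,80)),((6,255,255),(34,255,255),(130,255,255))):
        u,n=cen(im,l,h,p,20);D.append(atz("wrist",u,.202));print(np.round(p,1),np.round(u,1),n)
    f=fit(D);print("fit",f.x,np.abs(f.fun).max());c,y=f.x[:2],f.x[2]
    A,R=np.meshgrid(np.linspace(.3,1.2,721),np.linspace(.05,.115,131))
    uv=proj("wrist",P(A.ravel(),R.ravel(),.214,c,y)).astype(np.float32).reshape(131,721,2)
    w=cv2.remap(im,uv[...,0],uv[...,1],cv2.INTER_CUBIC)
    w=cv2.resize(w,(721,393));cv2.line(w,(int((ang-.3)*800),0),(int((ang-.3)*800),392),(255,0,255),1)
    cv2.imwrite("pics/"+name,w)
E
python3 - <<'E'
from h import *
lever("p3.png")
look("wrist",["lever_over_scale","lever_grip"],"w3.png")
s=readout.read_state();print(s["time_s"],s["tool_pos"],s["tool_rot"],s["ft_force"])
E
```

```text
time_s: 6.45
tool_pos: [0.4593, -0.0424, 0.2269]
tool_rot: [2.878, 1.259, -0.0]
ft_force: [-1.4, -0.9, 4.1]
finger_gap: 0.0001
gripper_force: 1.8
[356.6 162.6] [363.9 164.6] 95
[398.2 154.7] [399.1 156.2] 419
[237.8  36.2] [239.4  37.6] 588
fit [0.54873077 0.01723682 0.13384751] 0.0017960961541232598
wrist lever_over_scale 0.94 [355.8 166.1] [ 0.5032 -0.0268  0.214 ]
wrist lever_over_scale 0.74 [483.4 311.8] [ 0.5019 -0.1501  0.214 ]
wrist lever_grip 0.89 [348.7 242.4] [ 0.4728 -0.0546  0.222 ]
wrist lever_grip 0.7 [355.2 162.3] [ 0.5044 -0.0234  0.222 ]
6.65 [ 0.45930822 -0.04235393  0.22686239] [ 2.87805921e+00  1.25910995e+00 -4.89391472e-05] [-2.68918824 -1.28934135  4.83106521]
```

View pics/p3.png

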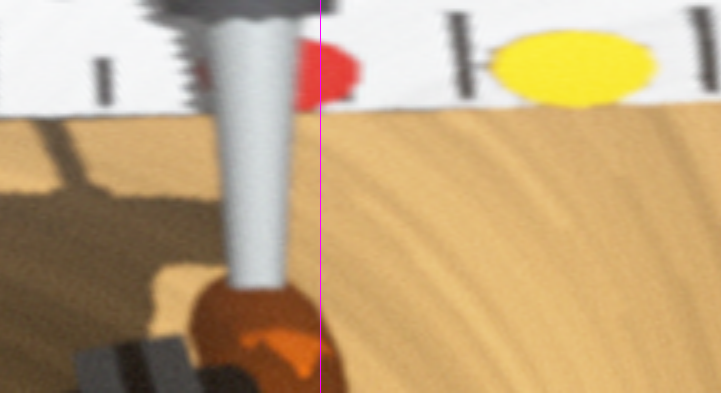

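The unwarped picture shows the rod centred at column 257, about 0.625 rad, with the red dot partly hidden behind it. I'll push about 3.5° more and measure again from the yellow and blue dots only.

```bash
python3 -m creep '[[-0.3,1.6,0,-0.9,0],[-0.3,1.6,0,-0.9,0],[-0.3,1.6,0,-0.9,0],[-0.3,1.6,0,-0.8,0],[0,0,0,0,0],[0,0,0,0,0],[0,0,0,0,0],[0,0,0,0,0],[0,0,0,0,0],[0,0,0,0,0]]'
sed -i 's/f=fit(D)/f=fit(D,1)/; s/def fit(P)/def fit(P,k=0)/; s/zip(A,P)\]/list(zip(A,P))[k:]]/; s/M\["m10"\]\/M\["m00"\]/M["m10"]\/max(M["m00"],1)/; s/M\["m01"\]\/M\["m00"\]/M["m01"]\/max(M["m00"],1)/' h.py
cat >> h.py <<'E'
def rod(name):
    w=cv2.imread("pics/"+name).astype(int)
    for r0 in (80,130,170,210,250):
        L=w[r0-6:r0+6].mean(0);sat=(L.max(1)-L.min(1));col=np.arange(721)
        m=(sat<28)&(L.max(1)>95)&(col>240)&(col<420);g=col[m]
        if len(g): print(r0,"r=%.3f"%(.05+r0/3*.0005),g.min(),g.max(),len(g),"ang %.4f"%(.3+g.mean()/800))
E
python3 - <<'E'
from h import *
lever("p4.png",2);rod("p4.png")
s=readout.read_state();print(s["time_s"],s["tool_pos"],s["tool_rot"],s["ft_force"])
E
```

```text
time_s: 7.65
tool_pos: [0.4633, -0.0475, 0.2268]
tool_rot: [2.838, 1.347, -0.0]
ft_force: [-4.6, -2.3, 5.2]
finger_gap: 0.0002
gripper_force: 2.8
[350.  162.7] [342.7 164.4] 46
[391.8 157.3] [392.8 159. ] 418
[238.   28.1] [239.4  29.5] 600
fit [0.54817976 0.01771669 0.12229207] 6.572286056871768e-05
80 r=0.063 275 419 121 ang 0.7279
130 r=0.072 284 355 72 ang 0.6994
170 r=0.078 287 352 66 ang 0.6994
210 r=0.085 284 349 66 ang 0.6956
250 r=0.092 286 347 62 ang 0.6956
7.7 [ 0.46330294 -0.04749488  0.22680083] [ 2.83822318e+00  1.34672872e+00 -1.53580265e-04] [-4.46356623 -0.33570412  5.17168542]
```

View pics/p4.png

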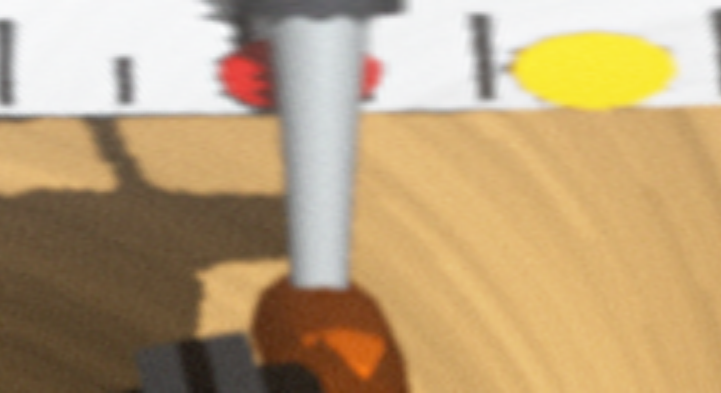

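The rod sits at 0.697 ± 0.003 rad with red showing on both sides, allowing for parallax. That is on the dot. I'll back off, rise and go over the button.

```bash
python3 -m creep '[[0,-5,0,0,0],[0,-8,0,0,0],[0,-7,0,0,0],[0,0,20,0,0],[0,0,-40,0,0],[0,0,-35,0,0],[0,0,-35,0,0],[0,0,0,0,0],[0,0,0,0,0],[0,0,0,0,0]]' >/dev/null; python3 - <<'E'
from h import *
lever("p5.png",2);rod("p5.png")
look("wrist",["red_dot","lever_over_scale","start_button_top"])
s=readout.read_state();print(s["time_s"],s["tool_pos"],s["tool_rot"],s["ft_force"])
E
```

```text
[363.5 146.5] [358.8 147.9] 18
[391.6 142.9] [391.9 144.3] 178
[292.2  58.3] [292.8  59.5] 231
fit [0.54783895 0.01765731 0.12171662] 2.8018263360074513e-05
80 r=0.063 275 419 120 ang 0.7280
130 r=0.072 286 356 71 ang 0.7012
170 r=0.078 290 352 63 ang 0.7012
210 r=0.085 292 349 58 ang 0.7006
250 r=0.092 294 347 54 ang 0.7006
wrist red_dot 0.39 [361.3 143.7] [ 0.5048 -0.0252  0.202 ]
wrist lever_over_scale 0.56 [365.8 146.4] [ 0.5058 -0.0274  0.214 ]
8.95 [ 0.44742471 -0.03467364  0.3158315 ] [-2.83739955e+00 -1.34632754e+00  2.03982819e-03] [ 0.49217337 -0.15712737 -0.33806721]
```

View pics/p5.png

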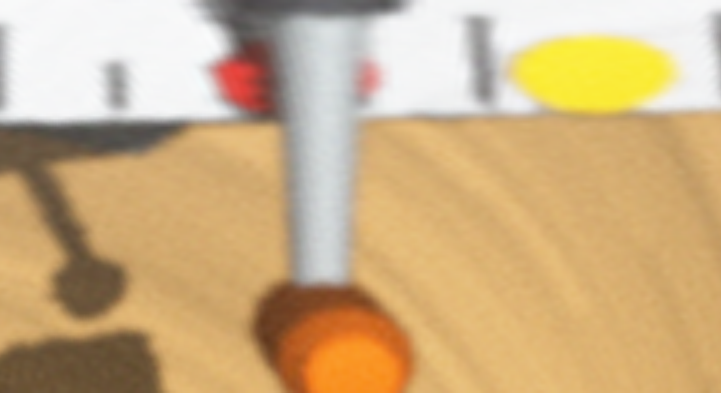

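With the fingers clear, the rod reads 0.701 rad, centred on the red dot. I'll stop short of the button and look once.

```bash
python3 -m creep '[[19,17,0,0,0],[19,17,0,0,0],[19,17,0,0,0],[19,17,0,0,0],[19,17,0,0,0],[19,16,0,0,0],[16,16,0,0,0],[0,0,0,0,0],[0,0,0,0,0],[0,0,0,0,0]]' >/dev/null; python3 - <<'E'
from h import *
look("wrist",["start_button_top"],"w6.png")
s=readout.read_state();print(s["time_s"],s["tool_pos"],s["tool_rot"],s["ft_force"])
for z in(.205,.21,.215,.22): print(z,proj("wrist",[.652,.0306,z]))
E
```

```text
wrist start_button_top 0.55 [320.9 137.4] [0.6548 0.0275 0.21  ]
10.05 [ 0.62015876 -0.0082493   0.31714028] [2.83831437e+00 1.34626566e+00 3.84087082e-04] [-0.75533836 -0.5145472   0.1668718 ]
0.205 [[316.01249148 136.21019206]]
0.21 [[316.00499369 136.63105993]]
0.215 [[315.99720267 137.06838755]]
0.22 [[315.98910087 137.52315974]]
```

View pics/w6.png

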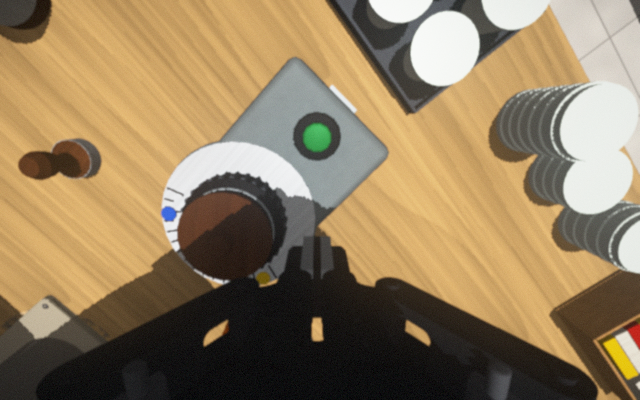

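The green button is at (317,137), where the prediction puts it. I'll move over it and come down slowly.

```bash
python3 -m creep '[[25,0,0,0,0],[25,0,0,0,0],[0,0,30,0,0],[0,0,30,0,0],[0,0,7,0,0],[0,0,2,0,0],[0,0,2,0,0],[0,0,2,0,0],[0,0,2,0,0],[0,0,0,0,0]]'; python3 -m creep '[[0,0,2,0,0],[0,0,2,0,0],[0,0,2,0,0],[0,0,0,0,0],[0,0,0,0,0],[0,0,0,0,0],[0,0,0,0,0],[0,0,0,0,0],[0,0,0,0,0],[0,0,0,0,0]]'
```

```text
time_s: 11.05
tool_pos: [0.6525, 0.0305, 0.2424]
tool_rot: [2.838, 1.346, 0.001]
ft_force: [-0.1, 0.5, 0.6]
finger_gap: 0.0003
gripper_force: 0.0
time_s: 12.05
tool_pos: [0.6523, 0.0306, 0.2358]
tool_rot: [-2.838, -1.347, -0.0]
ft_force: [0.2, 0.1, -0.8]
finger_gap: 0.0001
gripper_force: 0.0
```

```bash
python3 -m creep '[[0,0,1,0,0],[0,0,1,0,0],[0,0,1,0,0],[0,0,1,0,0],[0,0,0,0,0],[0,0,0,0,0],[0,0,0,0,0],[0,0,0,0,0],[0,0,0,0,0],[0,0,0,0,0]]'; python3 -m creep '[[0,0,1,0,0],[0,0,1,0,0],[0,0,1,0,0],[0,0,0,0,0],[0,0,0,0,0],[0,0,0,0,0],[0,0,0,0,0],[0,0,0,0,0],[0,0,0,0,0],[0,0,0,0,0]]'
```

```text
time_s: 13.05
tool_pos: [0.6523, 0.0306, 0.2318]
tool_rot: [-2.838, -1.347, -0.0]
ft_force: [-0.1, 0.5, -0.1]
finger_gap: 0.0
gripper_force: 0.0
time_s: 14.05
tool_pos: [0.6523, 0.0306, 0.2288]
tool_rot: [2.838, 1.347, 0.0]
ft_force: [-0.3, -0.3, -0.9]
finger_gap: -0.0001
gripper_force: 0.0
```

```bash
python3 -m creep '[[0,0,1,0,0],[0,0,1,0,0],[0,0,1,0,0],[0,0,1,0,0],[0,0,0,0,0],[0,0,0,0,0],[0,0,0,0,0],[0,0,0,0,0],[0,0,0,0,0],[0,0,0,0,0]]'; python3 -m creep '[[0,0,1,0,0],[0,0,1,0,0],[0,0,0,0,0],[0,0,0,0,0],[0,0,0,0,0],[0,0,0,0,0],[0,0,0,0,0],[0,0,0,0,0],[0,0,0,0,0],[0,0,0,0,0]]'
```

```text
time_s: 15.05
tool_pos: [0.6523, 0.0306, 0.2248]
tool_rot: [2.838, 1.347, 0.0]
ft_force: [-0.1, 0.2, -1.1]
finger_gap: -0.0
gripper_force: 0.0
time_s: 16.05
tool_pos: [0.6523, 0.0306, 0.2228]
tool_rot: [-2.838, -1.347, -0.0]
ft_force: [-0.3, 0.2, -0.9]
finger_gap: 0.0003
gripper_force: 0.0
```

```bash
python3 -m creep '[[0,0,1,0,0],[0,0,1,0,0],[0,0,0,0,0],[0,0,0,0,0],[0,0,0,0,0],[0,0,0,0,0],[0,0,0,0,0],[0,0,0,0,0],[0,0,0,0,0],[0,0,0,0,0]]'; python3 -m creep '[[0,0,1,0,0],[0,0,1,0,0],[0,0,0,0,0],[0,0,0,0,0],[0,0,0,0,0],[0,0,0,0,0],[0,0,0,0,0],[0,0,0,0,0],[0,0,0,0,0],[0,0,0,0,0]]'
python3 - <<'E'
from h import *
im=cams.camera("scene");cv2.imwrite("pics/s7.png",cv2.resize(im[140:260,270:430],None,fx=5,fy=5,interpolation=cv2.INTER_CUBIC))
E
```

```text
time_s: 17.05
tool_pos: [0.6523, 0.0306, 0.2208]
tool_rot: [2.838, 1.347, 0.0]
ft_force: [-0.2, 0.1, -0.0]
finger_gap: 0.0001
gripper_force: 0.0
time_s: 18.05
tool_pos: [0.6523, 0.0306, 0.2188]
tool_rot: [2.838, 1.347, 0.0]
ft_force: [0.1, 0.6, -0.2]
finger_gap: -0.0
gripper_force: 0.0
```

View pics/s7.png

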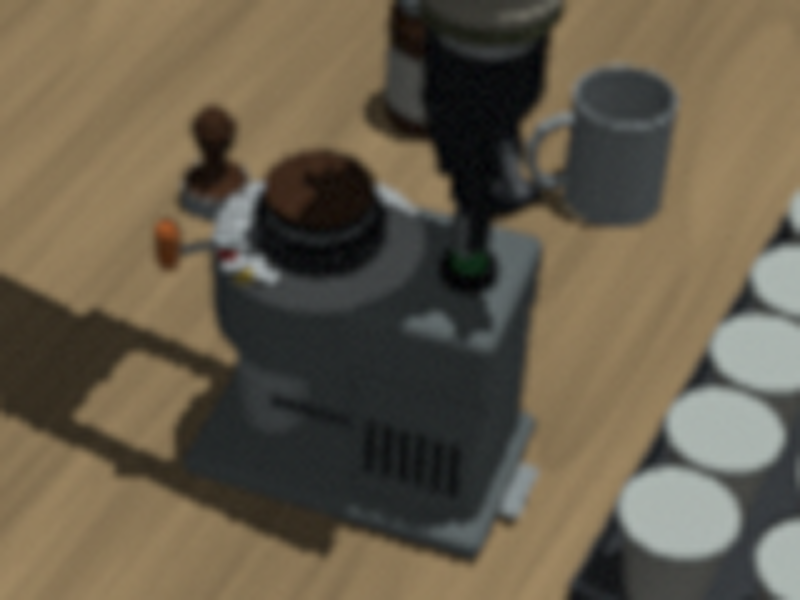

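The fingertips are right over the green button at (470,262), touching or nearly so. I'll keep coming down until the force rises.

```bash
for i in 1 2; do python3 -m creep '[[0,0,1,0,0],[0,0,1,0,0],[0,0,0,0,0],[0,0,0,0,0],[0,0,0,0,0],[0,0,0,0,0],[0,0,0,0,0],[0,0,0,0,0],[0,0,0,0,0],[0,0,0,0,0]]' | grep -E "pos|ft"; done
```

```text
tool_pos: [0.6523, 0.0306, 0.2168]
ft_force: [-0.1, -0.1, 0.0]
tool_pos: [0.6524, 0.0307, 0.2148]
ft_force: [0.3, -0.6, 2.4]
```

```bash
for i in 1 2; do python3 -m creep '[[0,0,1,0,0],[0,0,1,0,0],[0,0,0,0,0],[0,0,0,0,0],[0,0,0,0,0],[0,0,0,0,0],[0,0,0,0,0],[0,0,0,0,0],[0,0,0,0,0],[0,0,0,0,0]]' | grep -E "pos|ft"; done
```

```text
tool_pos: [0.6523, 0.0306, 0.2128]
ft_force: [1.1, -0.1, 2.8]
tool_pos: [0.6523, 0.0307, 0.2108]
ft_force: [1.9, -0.7, 3.2]
```

```bash
for i in 1 2; do python3 -m creep '[[0,0,0.5,0,0],[0,0,0.5,0,0],[0,0,0,0,0],[0,0,0,0,0],[0,0,0,0,0],[0,0,0,0,0],[0,0,0,0,0],[0,0,0,0,0],[0,0,0,0,0],[0,0,0,0,0]]' | grep -E "pos|ft"; done
```

```text
tool_pos: [0.6524, 0.0306, 0.2106]
ft_force: [-0.2, -0.1, 7.6]
tool_pos: [0.6525, 0.0306, 0.2105]
ft_force: [-3.7, -0.4, 11.4]
```

The button has bottomed: travel has stopped and the force is up to 11 N. I'll lift off and check.

```bash
python3 -m creep '[[0,0,-3,0,0],[0,0,-4,0,0],[0,0,-20,0,0],[0,0,-40,0,0],[0,0,-40,0,0],[-40,-15,0,0,0],[-40,-15,0,0,0],[-40,-15,0,0,0],[-40,-15,0,0,0],[0,0,0,0,0]]'; python3 -m creep '[[-40,-25,0,0,0],[-40,-25,0,0,0],[0,-25,0,0,0],[0,0,0,0,0],[0,0,0,0,0],[0,0,0,0,0],[0,0,0,0,0],[0,0,0,0,0],[0,0,0,0,0],[0,0,0,0,0]]'|grep pos; python3 - <<'E'
from h import *
lever("p8.png",2);rod("p8.png")
cv2.imwrite("pics/w8.png",cams.camera("wrist"))
E
```

```text
time_s: 25.1
tool_pos: [0.5007, -0.0571, 0.3148]
tool_rot: [-2.839, -1.343, 0.005]
ft_force: [1.1, -0.1, 0.4]
finger_gap: -0.0001
gripper_force: 0.0
tool_pos: [0.396, -0.0699, 0.3156]
[387.5  71.9] [382.7  73.4] 22
[417.5  67.7] [418.1  69.1] 216
[313.2 -28.8] [0. 0.] 0
fit [0.44134696 0.10258804 0.64618307] 0.08145040272931156
```

View pics/w8.png

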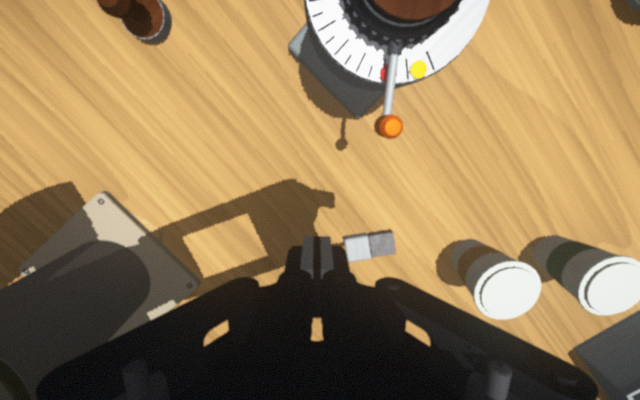

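The rod at (390,75) still covers the red dot (383,73), and nothing touched the lever after it was set. The blue dot is out of frame, so that last fit doesn't count. The arm is clear, so I'm handing in.

```bash
python3 -c "
from bench import ticket;print(ticket.hand_in())"
```

```text
the job is handed in; nothing more can be done
None
```

The job is handed in at about 26 s of the 58 s allowed: the lever was measured at about 0.70 rad, over the red dot, then the start button was pressed until it bottomed (11 N) and released; I didn't look at the button again after lifting off, and nothing else was touched.

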